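# Snap a clock insert into its desk-clock block

## Task

The little clock is sitting loose in the mouth of its wooden block. Take the wooden pusher from its stand, press the clock straight down with the pusher's rubber foot until it snaps fully home, its bezel down on the wood all round, never pushing on the clock or the block harder than 25 N and not touching the clock with the fingers, then put the pusher back upright in its stand. Leave the hammer, the tin and the steel block where they are.

Things in the scene. Friction and masses are not known exactly. Their poses are not given: they have to be found in the camera images.
- block: Desk-clock block of pale wood, 110 x 90 x 45 mm (its x, y, z), lying fixed on its back on a thin grey felt mat between two low dark steel stops at its two 90 mm sides; yaw varies. Origin: centre of its underside, on the table; z up. In its top is a round recess 46 mm wide and 18 mm deep.
- block_mouth (a point): Centre of the recess mouth, level with the block's top face (45 mm above the table); z up. Below it four sprung steel balls, 90 degrees apart, stand 3.5 mm out of the recess wall with their middles 5 mm below the rim; they yield sideways.
- insert: Loose round clock insert, 150 g, 14.5 mm tall: a black barrel (44 mm at its lip, tapered below, grooved above) under a brass bezel disc 54 mm wide, 3 mm thick, with a white dial. Origin: centre of the barrel's underside; z up. At the start the barrel's taper rests on the recess's four sprung balls, the bezel 5 to 7 mm above the wood, perhaps slightly off centre.
- insert_seat (a point): Centre of the bezel's underside (11.5 mm above the insert's origin, 3 mm below its flat top). Home: level with block_mouth.
- insert_top (a point): Centre of the insert's flat top, the face to press (14.5 mm above its origin). Pressed within 8 mm of here it sinks level by 5 to 7 mm: the push needed climbs over the first 3 to 5 mm to some 10 to 18 N (differs each run), falls sharply over the next 1 to 2 mm as the balls snap over the lip and pull it down, then the bezel meets the wood, a hard stop.
- pusher: Loose pusher, 0.1 to 0.2 kg: square pale wood handle 20 x 20 mm (sides along its x, y) 6 to 96 mm above the origin, on a steel collar 42 mm wide, 6 mm thick. Origin: centre of the collar's underside; z up the handle. Below it a screwed rod ends in a flat round rubber foot 20 mm wide, underside 26 to 54 mm below the origin: differs each run, fixed within a run. Foot gives 1 mm per 8 N. Grip 50 to 75 mm up.
- stand: Fixed dark wood stand, 75 x 75 x 75 mm, with one round upright hole 30 mm wide and 66 mm deep in the middle of its top, mouth slightly flared. Origin: centre of its underside, on the table; z up. The pusher hangs in it by its collar, which rests on the stand's top (75 mm above the table) while the foot hangs hidden and free in the hole. Yaw varies.
- hammer: Bystander: hammer with wooden handle, 260 mm long, lying on the table beyond the work. Origin: middle of its length.
- tin: Bystander: closed round aluminium tin, 56 mm wide, 35 mm tall. Origin: centre of its underside.
- anvil: Bystander: dark steel bench block, 75 x 50 x 20 mm. Origin: centre of its underside.

How it is judged (in metres and radians):
On the way, in this order (a step that is already met when the one before it is completed fails the run):
1. the pusher is lifted from its stand (z of pusher in the frame of stand above 0.09 m), for 0.1 s.
2. the clock is pressed fully home: bezel within 1.2 mm of the wood and level (z of insert_seat in the frame of block_mouth below 0.0012 m and horizontal distance between insert_seat and block_mouth below 0.003 m and angle between insert's own z axis and vertical below 0.045 rad), for 0.1 s.
At the end, for the whole second after the job is handed in: The clock insert is home (bezel underside within 1.2 mm of the block's top, centred within 3 mm, level within 0.045 rad) and the pusher stands released and still in its stand, upright (within 0.15 rad), its collar down on the stand's top (within 4 mm) and within 6 mm of the hole's centre (all of step 2 and z of pusher in the frame of stand below 0.079 m and horizontal distance between pusher and stand below 0.006 m and angle between pusher's own z axis and vertical below 0.15 rad and linear speed of each of pusher, insert below 0.02 m/s); the robot touches nothing.
It fails at once if the pusher pushes on the clock or the block harder than 25 N (contact force between pusher and insert above 25 N or contact force between pusher and block above 25 N).
It fails at once if the robot itself touches the clock (contact force between any of the fingers, the arm and insert above 0.5 N).
It fails at once if the hammer, the tin or the steel block is moved more than 20 mm (distance of any of hammer, tin, anvil from where it was at the start of the episode above 0.02 m).
It also fails if it takes over 51 s, if anything falls off the work surface, if the arm or the gripper's body presses on something with over 40 N, if the wrist force passes 120 N, or if a joint passes its speed limit or range.

## Robot

A 6-joint arm with a two-finger parallel gripper is mounted at the origin on the work surface. World frame = base frame: x ahead of the robot, y to its left, z up, the work surface at z = 0. Lengths are in mm, angles in rad, forces in N, time in s.
With the tool pointing down it reaches from about 350 to 975 mm from the base axis. Payload 7.1 kg.
Tool frame: the origin (TCP) lies midway between the tips of the shut fingers; the grasp point (between the pads) lies 19 mm behind it; z points along the fingers, x is the direction in which the jaws open and shut, and the axes are right-handed (so a half turn about z gives the same grasp; the last joint's range is limited). The gripper opens to 88 mm and grips with 3 to 60 N. Pads are 20 mm wide; open, the fingers measure 115 mm over their backs; the gripper's body (75 mm by 178 mm) begins 61 mm behind the grasp point.
Start: joints at [1.106, 0.423, 1.63, -0, 1.089, -0.019], TCP at [269.455, 563.914, 222.675] pointing down, gripper open.
Joint ranges: [-3, 3], [-0.9, 2.11], [0.09, 2.58], [-1.31, 4.45], [0.11, 2.69], [-2.54, 2.54]. Speed limits (rad/s): [2.39, 2.39, 3.01, 3.14, 3.14, 3.14].

## Interface

Orientations are given as a rotation vector (axis times angle).
In Python, from workcell import telemetry, imaging, ticket gives the robot as it stands.
- The arm moves only by the tool jog_arm, never from a script. Its arguments are lists of equal length, an entry for each row: "travel": the shift along the world's x, y, z in units of 400 mm (1.0 is 400 mm), a list of three; "dr": the turn, a rotation vector about the world's x, y, z in units of 90 degrees (1.0 is 90 degrees), a list of three. In form: {"travel": [[tx, ty, tz], ...], "dr": [[wx, wy, wz], ...]}. A call has exactly 10 rows; each row is the pose to reach, as a shift and turn from the pose measured when the call began; what a row does not reach only later rows make up. A row lasts 1/10 s, in which the tool goes at most 50 mm and 8.59 degrees, less where a joint would pass 70% of its speed; a pose out of reach is approached as far as the arm can. A call with a number of a shift or a turn outside -1 to 1 is refused whole. A call with a gripper value outside its range is refused whole. "hand" is the opening, from -1 (shut) to 1 (fully open), set as the call begins (left out, the last holds). The fingers move at their own pace and stop on an object; the grip force is fixed at half the most. Time passes only in rows, so rows that repeat a pose let the fingers close, or fill a call up. It gives the time, the measured TCP pose, the force and the opening at its end, in the units of the state.
- telemetry.get_obs(): the state, without advancing time (a new reading comes with each control period).
- imaging.get_image(name): name is "side" or "top"; returns a dict with "pixels" (480x640x3 uint8, red, green, blue), "range_z" (480x640 float32, mm along the optical axis (not along the pixel's ray), 0 where there is no reading), "fx", "fy", "cx", "cy" (pixels), "extrinsics" (4x4, takes a point from world to camera coordinates). Camera axes: x right, y down, z forward; pixel columns grow to the right and rows downward; lengths in mm; the calibration is good to about 2 mm. A picture is of the moment at which its call begins.
- ticket.close_job(): hands the job in, once; it reports no verdict.
The state is a dict: "t": time; "qpos": joint angles; "qvel": joint speeds; "joint_torque": joint torques, N m; "ee_pos": TCP position; "orientation": TCP orientation; "ft_force": force on the tool from outside, world axes, zero at the start; "moment": the same for the moment, N m; "width": finger opening in mm.
Only numpy, scipy, OpenCV 4.12 (cv2) and the standard library are available. Lean on these libraries where they do the work, as an engineer would, in place of code of your own. Each camera call takes 0.05 s, during which the arm holds its last target. There are 200 camera calls.

## Working session

There is one attempt and no reset: what is moved stays moved. The work goes in short steps, Python scripts to look and compute and a tool call to move; the robot and the scene stay as the last step left them, time stands still between calls to the robot, and variables do not carry over. Pictures are saved under pics/ and viewed, about 8 in all and at most 12, crops included, and the job is handed in when it is done.

Besides the shell and the picture viewer there is one more tool, called after "Request:" by a JSON object that holds its "fn" and its "kwargs". jog_arm: Moves the arm, as the interface text tells. Its arguments: {"type":"object","properties":{"travel":{"type":"array"},"dr":{"type":"array"},"hand":{"type":"number"}},"required":["travel","dr"]}

```bash
mkdir -p pics; cat > h.py <<'E'
import numpy as np, cv2
from workcell import telemetry, imaging, ticket
def shot(n,f=None):
    im=imaging.get_image(n)
    if f: cv2.imwrite('pics/'+f,cv2.cvtColor(im['pixels'],cv2.COLOR_RGB2BGR))
    z=im['range_z'].astype(float); v,u=np.mgrid[:480,:640]
    P=np.stack([(u-im['cx'])/im['fx']*z,(v-im['cy'])/im['fy']*z,z],-1)
    E=np.array(im['extrinsics']); W=(P-E[:3,3])@E[:3,:3]
    W[z<=0]=np.nan
    return im,W
E
python3 - <<'E'
from h import *
for n in('top','side'):
    im,W=shot(n,n+'1.png'); np.savez(n+'1.npz',W=W,px=im['pixels'])
    E=np.array(im['extrinsics']);print(n,im['fx'],-E[:3,:3].T@E[:3,3],E[2,:3])
o=telemetry.get_obs();print(o)
E
```

```text
top 574.9914122594647 [ 322.91790323   83.3254066  1321.70011742] [ 0.19393356  0.0075335  -0.98098574]
side 474.25035291881534 [ 442.40135842 -546.02462293  707.8869639 ] [ 0.14362359  0.69931338 -0.70023786]
{'t': 0.1, 'qpos': array([ 1.10602765e+00,  4.23777689e-01,  1.63060257e+00, -1.17242544e-05,
        1.08859937e+00, -1.89995134e-02]), 'qvel': array([ 0.0001143 , -0.00050009, -0.00270938, -0.00079137, -0.00022992,
       -0.00155858]), 'joint_torque': array([-8.28982884e-04, -5.45615101e+01, -2.74325770e+01,  6.43747766e-02,
        1.88626244e-02, -7.18512695e-06]), 'ee_pos': array([269.22483655, 563.48647805, 221.97547057]), 'orientation': array([ 2.65690814e+00,  1.67507553e+00, -1.85583803e-03]), 'ft_force': array([-0.95788362, -0.98462491, -0.16426496]), 'moment': array([-0.03129499, -0.07651841,  0.03197041]), 'width': 88.11094205894673}
```

View pics/top1.png

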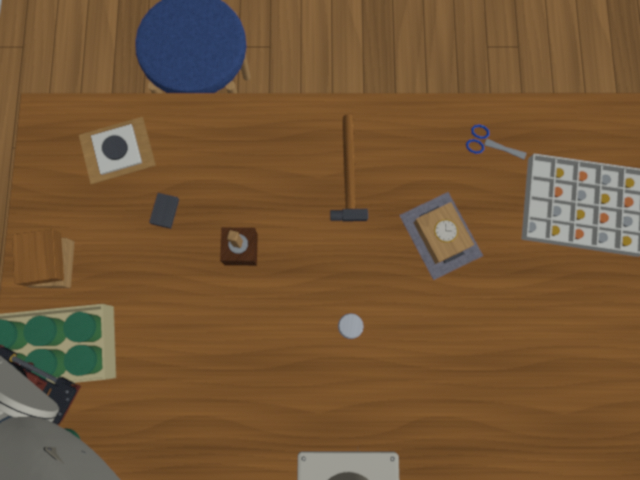

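View pics/side1.png

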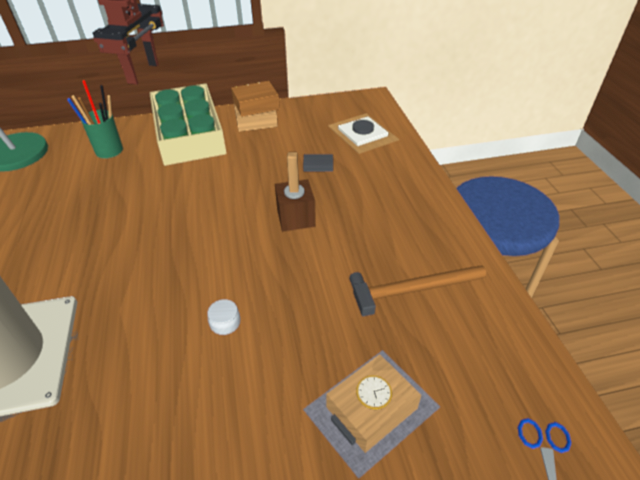

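The top view shows the stand and pusher at (238,243), the block and clock at (446,231), the tin at (351,326), the hammer at (349,180) and the anvil at (165,210). The side view agrees: pusher at (293,190), clock at (374,391). Next I measure from the depth data.

```bash
python3 - <<'E'
from h import *
def rect(p): 
    r=cv2.minAreaRect(p[:,:2].astype(np.float32)); return np.round(r[0],1),np.round(r[1],1),round(r[2],1)
for n,S,B in(('top',(205,205,270,275),(395,185,490,285)),('side',(265,140,325,240),(300,345,445,480))):
    d=np.load(n+'1.npz');W=d['W'];px=d['px'].astype(int)
    def sub(b): return W[b[1]:b[3],b[0]:b[2]].reshape(-1,3),px[b[1]:b[3],b[0]:b[2]].reshape(-1,3)
    p,c=sub(S)
    print(n,'hist',[(int(a),int(k)) for k,a in zip(*np.histogram(p[:,2],bins=np.arange(-6,190,6))) if k>8])
    for nm,lo,hi in(('standtop',71,77.5),('collar',79,84),('handle',90,165),('htop',168,175)):
        q=p[(p[:,2]>lo)&(p[:,2]<hi)]
        if len(q)>4: print(nm,len(q),q.mean(0).round(1),rect(q))
    q=p[(p[:,2]>90)&(p[:,2]<174)]
    if len(q)>20:
        for a in range(90,174,12):
            s=q[(q[:,2]>a)&(q[:,2]<a+12)]
            if len(s):print('  z',a,s.mean(0).round(1),len(s))
    p,c=sub(B)
    print('hist',[(int(a),int(k)) for k,a in zip(*np.histogram(p[:,2],bins=np.arange(-4,70,2))) if k>8])
    for nm,lo,hi in(('wood',42.5,47.5),('bezel',50,58)):
        q=p[(p[:,2]>lo)&(p[:,2]<hi)]
        if len(q)>4: print(nm,len(q),q.mean(0).round(1),np.median(q[:,2]).round(1),rect(q), cv2.minEnclosingCircle(q[:,:2].astype(np.float32)))
    m=(c.min(1)>150)&(p[:,2]>48); print('dial',p[m].mean(0).round(1),m.sum())
    v=W[:,:,2]; print('table',np.nanmedian(W[300:330,200:330,2] if n=='top' else W[240:300,100:200,2]))
E
python3 - <<'E'
import cv2
a=cv2.imread('pics/top1.png');b=cv2.imread('pics/side1.png')
f=lambda i,x,y,s,w:cv2.resize(i[y:y+s,x:x+s],(w,w),interpolation=cv2.INTER_CUBIC)
cv2.imwrite('pics/c1.png',cv2.hconcat([f(a,205,205,70,390),f(b,245,140,100,390)]))
E
```

```text
top hist [(-6, 1558), (0, 1515), (6, 56), (12, 26), (18, 12), (24, 31), (30, 14), (36, 21), (42, 30), (48, 13), (54, 33), (60, 13), (66, 105), (72, 651), (78, 190), (84, 19), (96, 9), (108, 9), (126, 9), (138, 10), (156, 10), (162, 21), (168, 65), (174, 11)]
standtop 660 [555.3 244.9  74.5] (array([557.2, 245.2]), array([75. , 74.8]), 89.7)
collar 131 [554.1 242.2  80.9] (array([556.5, 245.2]), array([70.9, 73.4]), 89.0)
handle 94 [551.2 239.6 129.1] (array([552.1, 240.2]), array([13.4, 25.6]), 32.0)
htop 70 [557.3 242.9 170.9] (array([557.5, 243.2]), array([19.5, 19.7]), 78.4)
  z 90 [550.7 239.8  97.2] 13
  z 102 [550.7 239.4 108.9] 16
  z 114 [553.4 238.5 119.9] 12
  z 126 [550.3 240.  131.7] 16
  z 138 [551.4 240.2 143.8] 18
  z 150 [551.4 239.7 157. ] 17
  z 162 [556.9 243.  169.6] 86
hist [(-4, 1206), (-2, 1925), (0, 1846), (2, 1076), (4, 431), (6, 93), (8, 38), (10, 42), (12, 39), (14, 40), (16, 27), (18, 11), (22, 15), (24, 15), (28, 10), (30, 20), (34, 16), (36, 23), (38, 81), (40, 244), (42, 363), (44, 414), (46, 260), (48, 119), (50, 107), (52, 127), (54, 116), (56, 66), (
[... 1244 characters left out ...]
 169.4] 89
hist [(-4, 15), (-2, 1145), (0, 6307), (2, 5381), (4, 1242), (6, 110), (8, 51), (10, 49), (12, 63), (14, 171), (16, 96), (18, 51), (20, 50), (22, 42), (24, 50), (26, 63), (28, 54), (30, 45), (32, 47), (34, 56), (36, 56), (38, 51), (40, 51), (42, 106), (44, 1056), (46, 1822), (48, 280), (52, 74), (54, 526), (56, 345), (58, 15)]
wood 2697 [ 587.5 -228.6   46. ] 46.2 (array([ 589.2, -223.3]), array([111.4,  90.8]), 25.9) ((589.5064086914062, -224.26576232910156), 70.17950439453125)
bezel 949 [ 588.9 -224.3   55.5] 55.6 (array([ 594.9, -229.7]), array([66.1, 66.1]), 85.3) ((595.5717163085938, -229.7431640625), 46.304473876953125)
dial [ 588.8 -223.9   55.7] 717
table 2.599184784862914
```

View pics/c1.png

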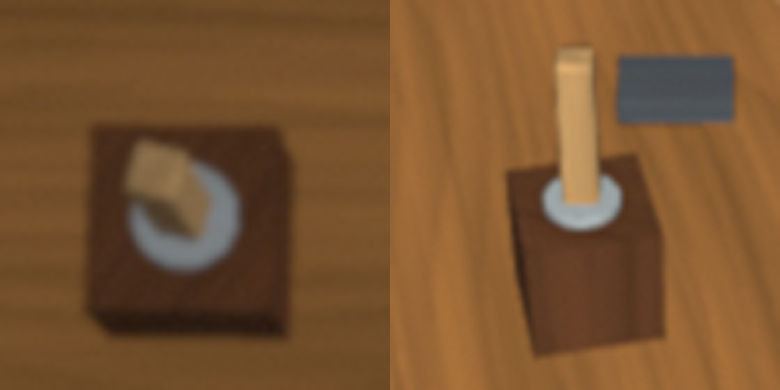

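The pusher's handle is at about (555.5, 242) with yaw about 78°, and the top and side views agree within their 2–4 mm calibration. The stand centre is (555.5, 244) and the clock is at (590, -222.8). The heights check out: stand 75, handle top 171, wood 45, bezel top about 54. I move above the pusher, turning +14°.

Request:
{"fn": "jog_arm", "kwargs": {"travel": [[0.07, -0.08, 0], [0.15, -0.17, 0], [0.23, -0.26, 0], [0.31, -0.35, 0], [0.39, -0.44, 0], [0.47, -0.53, 0], [0.55, -0.62, 0], [0.63, -0.71, 0], [0.69, -0.775, 0], [0.716, -0.803, 0]], "dr": [[0, 0, 0.02], [0, 0, 0.04], [0, 0, 0.06], [0, 0, 0.08], [0, 0, 0.1], [0, 0, 0.12], [0, 0, 0.14], [0, 0, 0.15], [0, 0, 0.154], [0, 0, 0.154]], "hand": 1}}

```text
t: 1.1
ee_pos: [557.3, 239.7, 221.7]
orientation: [2.438, 1.98, -0.002]
ft_force: [0.4, 1.6, 1.0]
width: 87.9
```

Request:
{"fn": "jog_arm", "kwargs": {"travel": [[-0.004, 0.006, -0.02], [-0.004, 0.006, -0.05], [-0.004, 0.006, -0.09], [-0.004, 0.006, -0.13], [-0.004, 0.006, -0.17], [-0.004, 0.006, -0.21], [-0.004, 0.006, -0.235], [-0.004, 0.006, -0.252], [-0.004, 0.006, -0.252], [-0.004, 0.006, -0.252]], "dr": [[0, 0, 0], [0, 0, 0], [0, 0, 0], [0, 0, 0], [0, 0, 0], [0, 0, 0], [0, 0, 0], [0, 0, 0], [0, 0, 0], [0, 0, 0]]}}

```text
t: 2.1
ee_pos: [555.7, 242.6, 121.1]
orientation: [2.437, 1.98, -0.002]
ft_force: [0.0, -0.1, 0.2]
width: 87.4
```

```bash
python3 - <<'E'
from h import *
im,W=shot('side','s2.png'); np.savez('s2.npz',W=W)
a=cv2.imread('pics/s2.png')[60:240,200:400]; cv2.imwrite('pics/s2c.png',cv2.resize(a,(600,540),interpolation=cv2.INTER_CUBIC))
o=telemetry.get_obs();print(o['ee_pos'],o['orientation'],o['ft_force'],o['moment'])
E
```

```text
[555.95036828 242.53981403 121.41546107] [ 2.43745626e+00  1.97986477e+00 -7.39969607e-04] [ 1.0485567  -0.06295674  0.99571263] [ 0.01713928 -0.08694212  0.00062724]
```

View pics/s2c.png

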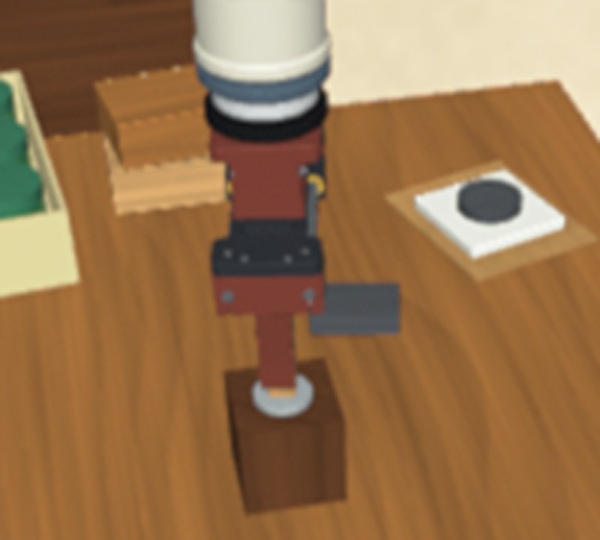

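The near finger (270,350 in the crop) lines up with the handle and collar at (282,392), and nothing is in contact. I close the gripper.

Request:
{"fn": "jog_arm", "kwargs": {"travel": [[0, 0, 0], [0, 0, 0], [0, 0, 0], [0, 0, 0], [0, 0, 0], [0, 0, 0], [0, 0, 0], [0, 0, 0], [0, 0, 0], [0, 0, 0]], "dr": [[0, 0, 0], [0, 0, 0], [0, 0, 0], [0, 0, 0], [0, 0, 0], [0, 0, 0], [0, 0, 0], [0, 0, 0], [0, 0, 0], [0, 0, 0]], "hand": -1}}

```text
t: 3.15
ee_pos: [555.9, 242.5, 121.3]
orientation: [2.437, 1.98, -0.001]
ft_force: [-0.5, 0.7, -1.3]
width: 20.3
```

Gripped at 20.3 mm, which matches the handle. I lift straight up 100 mm.

Request:
{"fn": "jog_arm", "kwargs": {"travel": [[0, 0, 0.01], [0, 0, 0.035], [0, 0, 0.07], [0, 0, 0.11], [0, 0, 0.15], [0, 0, 0.19], [0, 0, 0.22], [0, 0, 0.245], [0, 0, 0.25], [0, 0, 0.25]], "dr": [[0, 0, 0], [0, 0, 0], [0, 0, 0], [0, 0, 0], [0, 0, 0], [0, 0, 0], [0, 0, 0], [0, 0, 0], [0, 0, 0], [0, 0, 0]]}}

```text
t: 4.15
ee_pos: [555.9, 242.5, 221.6]
orientation: [2.437, 1.98, -0.0]
ft_force: [0.0, -0.1, -1.8]
width: 19.5
```

```bash
python3 - <<'E'
from h import *
im,W=shot('side','s3.png'); np.savez('s3.npz',W=W)
a=cv2.imread('pics/s3.png')[40:240,220:380]; cv2.imwrite('pics/s3c.png',cv2.resize(a,(480,600),interpolation=cv2.INTER_CUBIC))
o=telemetry.get_obs();print(o['ee_pos'],o['orientation'],o['ft_force'])
x,y,z=o['ee_pos']
for n,(im,W) in(('side',(im,W)),('top',shot('top'))):
    p=W.reshape(-1,3); m=(np.hypot(p[:,0]-x,p[:,1]-y)<28)&(p[:,2]>85)&(p[:,2]<z)
    p=p[m]
    for a in range(90,222,4):
        s=p[(p[:,2]>=a)&(p[:,2]<a+4)]
        if len(s)>1:print(n,a,len(s),s.mean(0).round(1),np.ptp(s[:,0]).round(1),np.ptp(s[:,1]).round(1))
E
```

```text
[555.61806992 242.34567537 220.98706964] [ 2.43761575e+00  1.97991004e+00 -1.95978556e-03] [-1.17999312 -0.43789211 -1.11964398]
side 142 2 [560.2 239.1 144.1] 4.9 3.8
side 146 19 [551.7 234.8 148.5] 18.6 8.7
side 150 22 [554.6 237.5 152.4] 19.0 15.4
side 154 27 [552.1 239.5 155.6] 16.0 15.7
side 158 6 [553.1 239.2 160.1] 8.2 3.9
side 162 10 [553.2 239.3 163.7] 8.4 6.4
side 174 3 [553.  224.1 177.7] 13.9 1.6
side 178 34 [551.9 228.8 180.3] 40.2 27.2
side 182 131 [552.7 236.5 183.7] 40.5 38.7
side 186 15 [552.5 233.5 188. ] 17.6 5.2
side 190 18 [551.6 233.9 191.8] 17.3 6.2
side 194 19 [552.3 233.6 195.9] 18.9 8.9
side 198 23 [552.1 234.1 200.1] 19.7 8.2
side 202 12 [552.7 233.6 203.7] 17.7 5.9
side 206 24 [553.  233.5 207.9] 20.0 6.6
side 210 21 [553.7 234.1 212.2] 20.5 10.4
side 214 16 [550.4 234.1 215.8] 17.0 7.8
side 218 9 [552.9 232.5 218.8] 15.2 4.6
```

View pics/s3c.png

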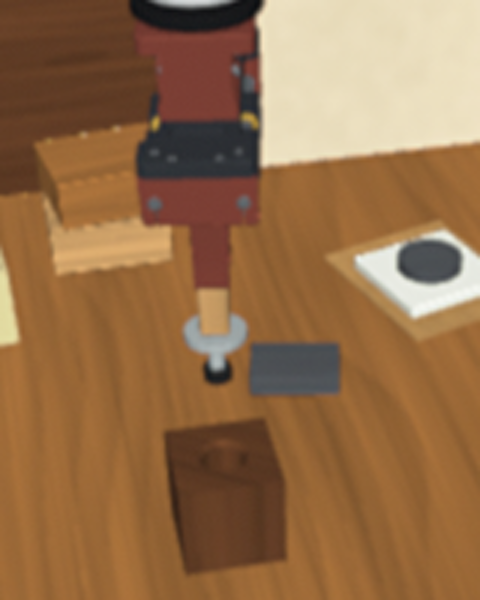

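The side view shows the pusher hanging upright, with its collar at (217,335) and the black foot at (217,373) in the crop. Depth puts the foot's underside at z≈145.5 with TCP z 221, so it is about 29.5 mm below the collar and about 76 mm below the TCP. I move over to the clock.

Request:
{"fn": "jog_arm", "kwargs": {"travel": [[0.005, -0.04, 0], [0.015, -0.12, 0], [0.02, -0.22, 0], [0.03, -0.33, 0], [0.04, -0.44, 0], [0.05, -0.55, 0], [0.06, -0.66, 0], [0.07, -0.77, 0], [0.08, -0.88, 0], [0.086, -0.98, 0]], "dr": [[0, 0, 0], [0, 0, 0], [0, 0, 0], [0, 0, 0], [0, 0, 0], [0, 0, 0], [0, 0, 0], [0, 0, 0], [0, 0, 0], [0, 0, 0]]}}

```text
t: 5.25
ee_pos: [589.0, -152.7, 220.0]
orientation: [2.439, 1.98, -0.004]
ft_force: [1.0, 0.2, -2.2]
width: 20.0
```

Request:
{"fn": "jog_arm", "kwargs": {"travel": [[0.002, -0.08, 0], [0.002, -0.13, -0.01], [0.002, -0.16, -0.03], [0.002, -0.174, -0.06], [0.002, -0.174, -0.1], [0.002, -0.174, -0.135], [0.002, -0.174, -0.165], [0.002, -0.174, -0.185], [0.002, -0.174, -0.185], [0.002, -0.174, -0.185]], "dr": [[0, 0, 0], [0, 0, 0], [0, 0, 0], [0, 0, 0], [0, 0, 0], [0, 0, 0], [0, 0, 0], [0, 0, 0], [0, 0, 0], [0, 0, 0]]}}

```text
t: 6.25
ee_pos: [590.1, -222.0, 146.0]
orientation: [2.438, 1.98, -0.004]
ft_force: [0.3, -0.3, -1.3]
width: 19.9
```

```bash
python3 - <<'E'
from h import *
im,W=shot('side','s4.png'); np.savez('s4.npz',W=W)
a=cv2.imread('pics/s4.png')[280:480,290:460]; cv2.imwrite('pics/s4c.png',cv2.resize(a,(510,600),interpolation=cv2.INTER_CUBIC))
o=telemetry.get_obs();print(o['ee_pos'],o['orientation'],o['ft_force'])
p=W[300:480,300:450].reshape(-1,3); c=im['pixels'][300:480,300:450].reshape(-1,3).astype(int)
x,y,z=o['ee_pos']
m=(np.hypot(p[:,0]-x,p[:,1]-y)<32)
for a in range(48,112,2):
    s=p[m&(p[:,2]>=a)&(p[:,2]<a+2)]
    if len(s)>1:print(a,len(s),s.mean(0).round(1),(s.min(0)[:2]).round(1),s.max(0)[:2].round(1))
E
```

```text
[ 590.29807573 -222.17737662  146.4606729 ] [ 2.43797341  1.97959187 -0.00364028] [ 0.20328379  0.67075694 -2.77241354]
48 20 [ 583.7 -231.3   48.6] [ 558.9 -252.2] [ 620.6 -201.1]
52 72 [ 593.1 -234.5   53.5] [ 563.  -249.4] [ 615.9 -205.4]
54 367 [ 588.2 -230.7   55.1] [ 562.4 -249.9] [ 615.5 -201.8]
56 236 [ 582.5 -227.7   56.7] [ 563.6 -250.2] [ 613.7 -201.7]
58 9 [ 577.7 -224.7   58.3] [ 567.  -240.3] [ 605.9 -207.8]
68 2 [ 586.2 -230.1   68.7] [ 584.8 -230.5] [ 587.6 -229.7]
70 13 [ 583.9 -227.4   71.2] [ 578.1 -231. ] [ 594.1 -220.4]
72 8 [ 585.1 -229.    73. ] [ 578.8 -231.4] [ 592.2 -223.8]
74 6 [ 586.1 -229.1   74.9] [ 578.6 -231.3] [ 593.6 -223.9]
76 12 [ 583.2 -228.3   77. ] [ 579.3 -230.8] [ 591.8 -225.3]
78 9 [ 584.5 -229.1   78.6] [ 578.2 -231.2] [ 589.7 -224.4]
100 4 [ 585.9 -238.6  101.5] [ 572.3 -241.3] [ 598.8 -234.3]
102 14 [ 579.6 -236.8  103.2] [ 567.9 -242.4] [ 596.6 -219.5]
104 25 [ 584.1 -238.2  105.2] [ 570.2 -242.1] [ 600.  -230.9]
106 69 [ 582.5 -235.8  106.9] [ 567.5 -242.1] [ 598.4 -212.3]
108 14 [ 585.1 -237.8  108.5] [ 576.2 -241. ] [ 594.6 -229.5]
```

View pics/s4c.png

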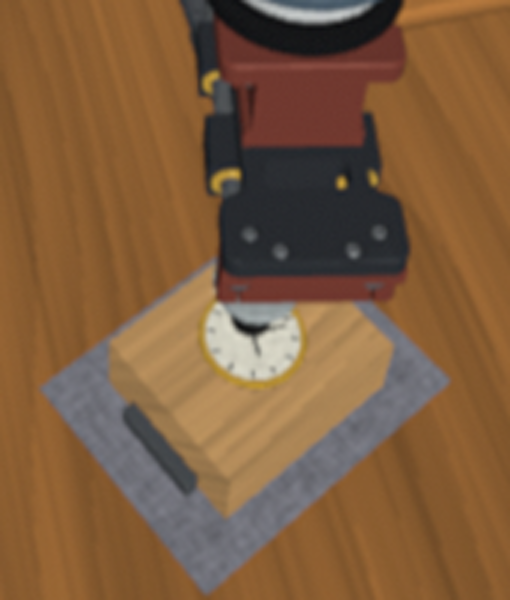

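The foot (250,325 in the crop) is over the dial. In the side camera's frame it is about (-2.5, +3) mm off the dial centre, with a gap of roughly 14 mm. I correct that while coming down 11 mm.

Request:
{"fn": "jog_arm", "kwargs": {"travel": [[0.003, -0.003, 0], [0.005, -0.006, -0.004], [0.005, -0.006, -0.009], [0.005, -0.006, -0.014], [0.005, -0.006, -0.019], [0.005, -0.006, -0.024], [0.005, -0.006, -0.027], [0.005, -0.006, -0.0275], [0.005, -0.006, -0.0275], [0.005, -0.006, -0.0275]], "dr": [[0, 0, 0], [0, 0, 0], [0, 0, 0], [0, 0, 0], [0, 0, 0], [0, 0, 0], [0, 0, 0], [0, 0, 0], [0, 0, 0], [0, 0, 0]]}}

```text
t: 7.3
ee_pos: [592.4, -224.6, 135.6]
orientation: [2.438, 1.979, -0.003]
ft_force: [-0.4, 0.8, -1.7]
width: 19.8
```

Request:
{"fn": "jog_arm", "kwargs": {"travel": [[0, 0, -0.001], [0, 0, -0.002], [0, 0, -0.003], [0, 0, -0.0035], [0, 0, -0.004], [0, 0, -0.0045], [0, 0, -0.005], [0, 0, -0.005], [0, 0, -0.005], [0, 0, -0.005]], "dr": [[0, 0, 0], [0, 0, 0], [0, 0, 0], [0, 0, 0], [0, 0, 0], [0, 0, 0], [0, 0, 0], [0, 0, 0], [0, 0, 0], [0, 0, 0]]}}

```text
t: 8.3
ee_pos: [592.4, -224.6, 133.5]
orientation: [2.438, 1.979, -0.003]
ft_force: [-0.1, -0.1, -1.6]
width: 20.0
```

Request:
{"fn": "jog_arm", "kwargs": {"travel": [[0, 0, -0.001], [0, 0, -0.002], [0, 0, -0.003], [0, 0, -0.004], [0, 0, -0.004], [0, 0, -0.004], [0, 0, -0.004], [0, 0, -0.004], [0, 0, -0.004], [0, 0, -0.004]], "dr": [[0, 0, 0], [0, 0, 0], [0, 0, 0], [0, 0, 0], [0, 0, 0], [0, 0, 0], [0, 0, 0], [0, 0, 0], [0, 0, 0], [0, 0, 0]]}}

```text
t: 9.3
ee_pos: [592.5, -224.7, 132.1]
orientation: [2.438, 1.979, -0.003]
ft_force: [-0.4, 1.0, 3.7]
width: 20.1
```

Contact: about 5 N. I continue in small steps.

Request:
{"fn": "jog_arm", "kwargs": {"travel": [[0, 0, -0.0005], [0, 0, -0.001], [0, 0, -0.0015], [0, 0, -0.002], [0, 0, -0.0025], [0, 0, -0.0025], [0, 0, -0.0025], [0, 0, -0.0025], [0, 0, -0.0025], [0, 0, -0.0025]], "dr": [[0, 0, 0], [0, 0, 0], [0, 0, 0], [0, 0, 0], [0, 0, 0], [0, 0, 0], [0, 0, 0], [0, 0, 0], [0, 0, 0], [0, 0, 0]]}}

```text
t: 10.3
ee_pos: [592.7, -224.7, 131.4]
orientation: [2.437, 1.979, -0.003]
ft_force: [-0.9, 0.8, 5.6]
width: 20.1
```

Request:
{"fn": "jog_arm", "kwargs": {"travel": [[0, 0, -0.0005], [0, 0, -0.001], [0, 0, -0.0015], [0, 0, -0.002], [0, 0, -0.0025], [0, 0, -0.003], [0, 0, -0.0035], [0, 0, -0.0035], [0, 0, -0.0035], [0, 0, -0.0035]], "dr": [[0, 0, 0], [0, 0, 0], [0, 0, 0], [0, 0, 0], [0, 0, 0], [0, 0, 0], [0, 0, 0], [0, 0, 0], [0, 0, 0], [0, 0, 0]]}}

```text
t: 11.3
ee_pos: [592.9, -224.8, 130.5]
orientation: [2.437, 1.979, -0.003]
ft_force: [-0.9, 0.4, 6.9]
width: 20.0
```

Request:
{"fn": "jog_arm", "kwargs": {"travel": [[0, 0, -0.001], [-0.001, 0, -0.0015], [-0.001, 0, -0.002], [-0.001, 0, -0.0025], [-0.001, 0, -0.003], [-0.001, 0, -0.0035], [-0.001, 0, -0.004], [-0.001, 0, -0.004], [-0.001, 0, -0.004], [-0.001, 0, -0.004]], "dr": [[0, 0, 0], [0, 0, 0], [0, 0, 0], [0, 0, 0], [0, 0, 0], [0, 0, 0], [0, 0, 0], [0, 0, 0], [0, 0, 0], [0, 0, 0]]}}

```text
t: 12.3
ee_pos: [592.8, -224.9, 129.9]
orientation: [2.436, 1.978, -0.002]
ft_force: [-1.5, 0.7, 9.5]
width: 19.7
```

Request:
{"fn": "jog_arm", "kwargs": {"travel": [[0, 0, -0.001], [0, 0, -0.0015], [0, 0, -0.002], [0, 0, -0.0025], [0, 0, -0.003], [0, 0, -0.0035], [0, 0, -0.004], [0, 0, -0.004], [0, 0, -0.004], [0, 0, -0.004]], "dr": [[0, 0, 0], [0, 0, 0], [0, 0, 0], [0, 0, 0], [0, 0, 0], [0, 0, 0], [0, 0, 0], [0, 0, 0], [0, 0, 0], [0, 0, 0]]}}

```text
t: 13.3
ee_pos: [593.0, -224.9, 129.3]
orientation: [2.436, 1.978, -0.001]
ft_force: [-3.3, 1.8, 11.9]
width: 19.7
```

Request:
{"fn": "jog_arm", "kwargs": {"travel": [[0, 0, -0.001], [-0.001, 0, -0.0015], [-0.001, 0, -0.002], [-0.001, 0, -0.0025], [-0.001, 0, -0.003], [-0.001, 0, -0.0035], [-0.001, 0, -0.004], [-0.001, 0, -0.004], [-0.001, 0, -0.004], [-0.001, 0, -0.004]], "dr": [[0, 0, 0], [0, 0, 0], [0, 0, 0], [0, 0, 0], [0, 0, 0], [0, 0, 0], [0, 0, 0], [0, 0, 0], [0, 0, 0], [0, 0, 0]]}}

```text
t: 14.3
ee_pos: [592.9, -224.9, 128.7]
orientation: [2.436, 1.978, -0.001]
ft_force: [-2.4, 1.0, 9.0]
width: 20.3
```

```bash
python3 - <<'E'
from h import *
im,W=shot('side','s5.png')
for _ in range(1):
    o=telemetry.get_obs();print(o['ee_pos'],o['orientation'],o['ft_force'])
p=W[345:480,300:450].reshape(-1,3); c=im['pixels'][345:480,300:450].reshape(-1,3).astype(int)
r=np.hypot(p[:,0]-589,p[:,1]+224)
m=(r<25)&(p[:,2]<62)&(p[:,2]>44)&(c.min(1)>130)
A=np.c_[p[m][:,:2]-[589,-224],np.ones(m.sum())];print('dial tilt,z',np.linalg.lstsq(A,p[m][:,2],rcond=None)[0].round(3),np.median(p[m][:,2]),m.sum())
w=(r>32)&(r<55)&(p[:,2]>41)&(p[:,2]<50);print('wood',np.median(p[w][:,2]))
E
```

```text
[ 592.8714193  -224.87739434  128.63692907] [ 2.43583965e+00  1.97768475e+00 -5.87451471e-04] [-1.6625794   2.20706417  9.67218009]
dial tilt,z [-6.0000e-03 -1.6000e-02  5.2454e+01] 52.567958376807766 351
wood 46.461771846307926
```

The dial is now about 3.3 mm lower and level, and the force has started to fall. I continue.

Request:
{"fn": "jog_arm", "kwargs": {"travel": [[0, 0, -0.001], [0, 0, -0.0015], [0, 0, -0.002], [0, 0, -0.0025], [0, 0, -0.003], [0, 0, -0.0035], [0, 0, -0.004], [0, 0, -0.004], [0, 0, -0.004], [0, 0, -0.004]], "dr": [[0, 0, 0], [0, 0, 0], [0, 0, 0], [0, 0, 0], [0, 0, 0], [0, 0, 0], [0, 0, 0], [0, 0, 0], [0, 0, 0], [0, 0, 0]]}}

```text
t: 15.35
ee_pos: [593.0, -224.9, 128.1]
orientation: [2.436, 1.977, -0.0]
ft_force: [-2.9, 1.8, 11.9]
width: 20.1
```

Request:
{"fn": "jog_arm", "kwargs": {"travel": [[0, 0, -0.001], [-0.001, 0, -0.0015], [-0.001, 0, -0.002], [-0.001, 0, -0.0025], [-0.001, 0, -0.003], [-0.001, 0, -0.0035], [-0.001, 0, -0.004], [-0.001, 0, -0.004], [-0.001, 0, -0.004], [-0.001, 0, -0.004]], "dr": [[0, 0, 0], [0, 0, 0], [0, 0, 0], [0, 0, 0], [0, 0, 0], [0, 0, 0], [0, 0, 0], [0, 0, 0], [0, 0, 0], [0, 0, 0]]}}

```text
t: 16.35
ee_pos: [592.9, -224.9, 127.9]
orientation: [2.435, 1.977, 0.001]
ft_force: [-2.3, 2.6, 13.3]
width: 19.9
```

Request:
{"fn": "jog_arm", "kwargs": {"travel": [[0, 0, -0.001], [-0.001, 0, -0.0015], [-0.001, 0, -0.002], [-0.001, 0, -0.0025], [-0.001, 0, -0.003], [-0.001, 0, -0.0035], [-0.001, 0, -0.004], [-0.001, 0, -0.0045], [-0.001, 0, -0.0045], [-0.001, 0, -0.0045]], "dr": [[0, 0, 0], [0, 0, 0], [0, 0, 0], [0, 0, 0], [0, 0, 0], [0, 0, 0], [0, 0, 0], [0, 0, 0], [0, 0, 0], [0, 0, 0]]}}

```text
t: 17.35
ee_pos: [592.9, -225.0, 126.3]
orientation: [2.435, 1.977, 0.001]
ft_force: [-0.6, 0.7, 6.3]
width: 20.3
```

```bash
cat > dial.py <<'E'
from h import *
im,W=shot('side','d.png')
o=telemetry.get_obs();print(o['t'],o['ee_pos'],o['orientation'],o['ft_force'],o['moment'])
p=W[345:480,300:450].reshape(-1,3); c=im['pixels'][345:480,300:450].reshape(-1,3).astype(int)
r=np.hypot(p[:,0]-589,p[:,1]+224)
m=(r<25)&(p[:,2]<62)&(p[:,2]>44)&(c.min(1)>130)
A=np.c_[p[m][:,:2]-[589,-224],np.ones(m.sum())];print('dial tilt,z',np.linalg.lstsq(A,p[m][:,2],rcond=None)[0].round(3),np.median(p[m][:,2]),m.sum())
w=(r>32)&(r<55)&(p[:,2]>41)&(p[:,2]<50);print('wood',np.median(p[w][:,2]))
E
python3 dial.py
```

```text
17.4 [ 592.91635131 -224.96172148  126.33695452] [2.43471634e+00 1.97660930e+00 1.27830508e-03] [-1.0209411  -0.58723382  5.90015903] [ 0.11854677  0.11888969 -0.03868371]
dial tilt,z [-9.0000e-03 -1.4000e-02  4.9581e+01] 49.77701644759392 350
wood 46.41292638549137
```

It has snapped: the force fell, and the dial is 3.4 mm above the wood (3.0 when home). One more firm press will confirm the stop.

Request:
{"fn": "jog_arm", "kwargs": {"travel": [[0, 0, -0.001], [0, 0, -0.0015], [0, 0, -0.002], [0, 0, -0.0025], [0, 0, -0.003], [0, 0, -0.0035], [0, 0, -0.004], [0, 0, -0.004], [0, 0, -0.004], [0, 0, -0.004]], "dr": [[0, 0, 0], [0, 0, 0], [0, 0, 0], [0, 0, 0], [0, 0, 0], [0, 0, 0], [0, 0, 0], [0, 0, 0], [0, 0, 0], [0, 0, 0]]}}

```text
t: 18.4
ee_pos: [593.0, -225.0, 125.6]
orientation: [2.435, 1.977, 0.001]
ft_force: [-1.9, 0.3, 11.0]
width: 19.9
```

```bash
python3 dial.py
```

```text
18.45 [ 593.03792287 -225.00618091  125.62735779] [2.43453326e+00 1.97649325e+00 1.47521776e-03] [-2.84191585  1.09359871 11.57394384] [ 0.37242804  0.70099708 -0.01443579]
dial tilt,z [-6.0000e-03 -3.0000e-03  4.9608e+01] 49.6887428812588 348
wood 46.41370344929204
```

The dial did not move while the force rose about 7.5 N/mm, which is the rubber foot alone, so the bezel is on the wood. I lift off and go back.

Request:
{"fn": "jog_arm", "kwargs": {"travel": [[0, 0, 0.005], [0, 0, 0.02], [0, 0, 0.05], [0, 0, 0.09], [0, 0, 0.13], [0, 0, 0.17], [0, 0, 0.21], [0, 0, 0.235], [0, 0, 0.24], [0, 0, 0.24]], "dr": [[0, 0, 0], [0, 0, 0], [0, 0, 0], [0, 0, 0], [0, 0, 0], [0, 0, 0], [0, 0, 0], [0, 0, 0], [0, 0, 0], [0, 0, 0]]}}

```text
t: 19.45
ee_pos: [593.0, -225.0, 221.9]
orientation: [2.434, 1.976, 0.002]
ft_force: [0.2, -0.5, -2.6]
width: 20.0
```

```bash
python3 dial.py
```

```text
19.5 [ 592.71496827 -224.87186399  221.24443356] [2.43507340e+00 1.97687093e+00 9.91213179e-04] [ 0.34895788 -0.3015075  -1.07498927] [ 0.01885105 -0.00801967  0.03925649]
dial tilt,z [-4.0000e-03 -9.0000e-03  4.9591e+01] 49.64228762890007 749
wood 46.47111276404102
```

The clock stays home: dial 3.2 mm above the wood, level. Now back to the stand.

Request:
{"fn": "jog_arm", "kwargs": {"travel": [[-0.005, 0.04, 0], [-0.015, 0.12, 0], [-0.02, 0.22, 0], [-0.03, 0.33, 0], [-0.04, 0.44, 0], [-0.05, 0.55, 0], [-0.06, 0.66, 0], [-0.07, 0.77, 0], [-0.08, 0.88, 0], [-0.09, 0.98, 0]], "dr": [[0, 0, 0], [0, 0, 0], [0, 0, 0], [0, 0, 0], [0, 0, 0], [0, 0, 0], [0, 0, 0], [0, 0, 0], [0, 0, 0], [0, 0, 0]]}}

```text
t: 20.5
ee_pos: [555.0, 169.8, 220.5]
orientation: [2.435, 1.978, -0.001]
ft_force: [0.6, -0.3, -1.7]
width: 19.6
```

Request:
{"fn": "jog_arm", "kwargs": {"travel": [[0.002, 0.07, 0], [0.002, 0.13, 0], [0.002, 0.165, 0], [0.002, 0.18, 0], [0.002, 0.183, 0], [0.002, 0.183, 0], [0.002, 0.183, 0], [0.002, 0.183, 0], [0.002, 0.183, 0], [0.002, 0.183, 0]], "dr": [[0, 0, 0], [0, 0, 0], [0, 0, 0], [0, 0, 0], [0, 0, 0], [0, 0, 0], [0, 0, 0], [0, 0, 0], [0, 0, 0], [0, 0, 0]]}}

```text
t: 21.5
ee_pos: [555.9, 242.6, 220.5]
orientation: [2.436, 1.978, -0.001]
ft_force: [-0.1, 0.1, -1.7]
width: 19.8
```

```bash
python3 - <<'E'
from h import *
im,W=shot('side','s6.png')
o=telemetry.get_obs();print(o['ee_pos'],o['orientation'],o['ft_force'])
a=cv2.imread('pics/s6.png')[40:240,220:380]; cv2.imwrite('pics/s6c.png',cv2.hconcat([cv2.resize(x,(400,500),interpolation=cv2.INTER_CUBIC) for x in(cv2.imread('pics/s3.png')[40:240,220:380],a)]))
x,y,z=o['ee_pos']
def st(W):
    p=W.reshape(-1,3); p=p[np.hypot(p[:,0]-x,p[:,1]-y)<30]
    q=[p[(p[:,2]>lo)&(p[:,2]<hi)] for lo,hi in((144,168),(176,187),(188,206),(206,222))]
    for s in q: print(len(s),np.median(s,0).round(1),s.min(0).round(1),s.max(0).round(1))
st(np.load('s3.npz')['W']);print();st(W)
p=W[100:260,240:360].reshape(-1,3);q=p[(p[:,2]>71)&(p[:,2]<78)]
print(cv2.minAreaRect(q[:,:2].astype(np.float32)))
E
```

```text
[555.92088247 242.69694138 220.54123624] [ 2.43556093e+00  1.97766962e+00 -9.17630752e-04] [ 0.05621433 -0.14799689 -1.29223618]
86 [552.8 238.1 154.1] [543.7 230.5 144.8] [563.3 248.3 167. ]
171 [551.2 233.4 183.5] [533.2 220.8 177.6] [573.7 259.5 186.7]
78 [551.8 233.4 196.9] [542.5 229.5 188.4] [562.2 238.7 205.9]
70 [552.6 233.5 212.4] [542.6 229.5 206.1] [563.4 240.2 220. ]

84 [552.8 237.8 153.7] [544.1 230.5 144.1] [562.9 251.8 164.7]
173 [551.2 233.1 182.5] [533.2 220.  176.7] [574.  261.4 186.3]
88 [551.9 233.3 196.8] [542.4 229.  188.2] [562.  239.9 205.6]
64 [552.6 233.6 212.5] [543.  228.1 206. ] [563.5 240.5 219.9]
((536.7924194335938, 422.54473876953125), (80.92692565917969, 443.0977783203125), 5.445755481719971)
```

View pics/s6c.png

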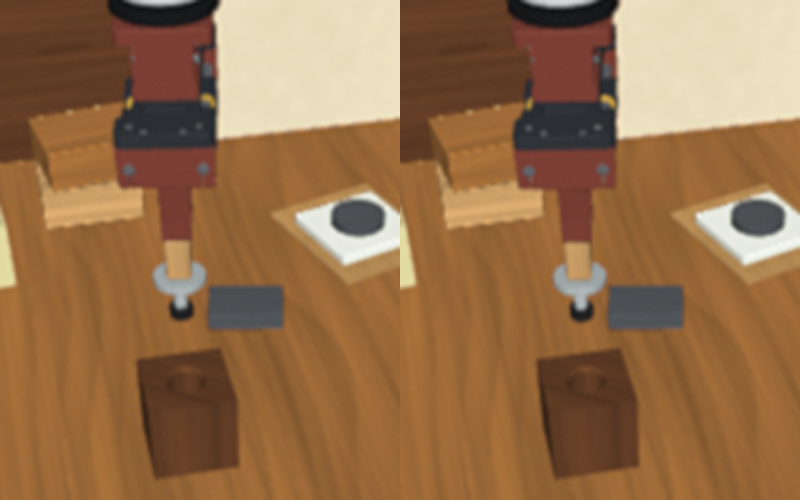

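The before and after crops are the same: the pusher is upright, has not slipped in the grip, and sits over the hole at (587,380). I lower it.

Request:
{"fn": "jog_arm", "kwargs": {"travel": [[0, 0.002, -0.02], [0, 0.002, -0.05], [0, 0.002, -0.08], [0, 0.002, -0.11], [0, 0.002, -0.145], [0, 0.002, -0.18], [0, 0.002, -0.21], [0, 0.002, -0.235], [0, 0.002, -0.246], [0, 0.002, -0.246]], "dr": [[0, 0, 0], [0, 0, 0], [0, 0, 0], [0, 0, 0], [0, 0, 0], [0, 0, 0], [0, 0, 0], [0, 0, 0], [0, 0, 0], [0, 0, 0]]}}

```text
t: 22.55
ee_pos: [555.9, 243.5, 121.9]
orientation: [2.436, 1.978, -0.001]
ft_force: [-0.4, 1.1, -1.2]
width: 19.6
```

Request:
{"fn": "jog_arm", "kwargs": {"travel": [[0, 0, -0.001], [0, 0, -0.001], [0, 0, -0.001], [0, 0, -0.001], [0, 0, -0.001], [0, 0, -0.001], [0, 0, -0.001], [0, 0, -0.001], [0, 0, -0.001], [0, 0, -0.001]], "dr": [[0, 0, 0], [0, 0, 0], [0, 0, 0], [0, 0, 0], [0, 0, 0], [0, 0, 0], [0, 0, 0], [0, 0, 0], [0, 0, 0], [0, 0, 0]], "hand": 1}}

```text
t: 23.55
ee_pos: [555.9, 243.5, 121.5]
orientation: [2.436, 1.978, -0.001]
ft_force: [-0.4, -0.2, -0.4]
width: 87.7
```

Request:
{"fn": "jog_arm", "kwargs": {"travel": [[0, 0, 0.01], [0, 0, 0.04], [0, 0, 0.08], [0, 0, 0.13], [0, 0, 0.18], [0, 0, 0.23], [0, 0, 0.28], [0, 0, 0.3], [0, 0, 0.3], [0, 0, 0.3]], "dr": [[0, 0, 0], [0, 0, 0], [0, 0, 0], [0, 0, 0], [0, 0, 0], [0, 0, 0], [0, 0, 0], [0, 0, 0], [0, 0, 0], [0, 0, 0]]}}

```text
t: 24.55
ee_pos: [555.6, 243.3, 241.1]
orientation: [2.436, 1.978, -0.002]
ft_force: [-0.6, 0.5, -1.2]
width: 88.0
```

```bash
python3 dial.py; python3 - <<'E'
from h import *
im,W=shot('side','s7.png')
o=telemetry.get_obs();print(o['ee_pos'],o['ft_force'],o['width'])
old=np.load('side1.npz')['W']
for w in(old,W):
    p=w[140:240,265:325].reshape(-1,3)
    for lo,hi in((71,77.5),(79,84),(90,120),(130,165),(168,176)):
        q=p[(p[:,2]>lo)&(p[:,2]<hi)]; r=cv2.minAreaRect(q[:,:2].astype(np.float32)); print(lo,len(q),np.median(q,0).round(1),np.round(r[0],1),np.round(r[1],1))
cv2.imwrite('pics/s7c.png',cv2.imread('pics/s7.png')[60:480])
E
```

```text
24.6 [555.37837889 243.2383524  240.67111669] [ 2.43586643  1.97801281 -0.00349578] [-0.53021165  0.4443176   0.21441575] [0.02796322 0.00084903 0.02829289]
dial tilt,z [-2.0000e-03 -1.0000e-03  4.9691e+01] 49.72266413702916 746
wood 46.47662961225886
[555.31796097 243.20667222 240.42719916] [-0.2852268   0.65959199 -0.22625686] 87.99989957282425
71 336 [547.6 223.8  76.4] [553.8 243.1] [77.3 75. ]
79 147 [551.4 233.4  81.4] [553.9 242. ] [70.9 74.8]
90 115 [552.3 232.3 105.9] [553.5 232.8] [21.5 10.6]
130 148 [552.3 232.3 148.5] [552.6 233.2] [10.2 20.5]
168 72 [552.5 237.1 172.6] [553.3 239.3] [19.1 19.9]
71 360 [551.1 224.2  76.5] [553.8 243.4] [80.6 75.4]
79 161 [550.9 234.8  82. ] [554.3 240.3] [71.1 74.5]
90 120 [552.5 235.2 104.8] [553.3 240.7] [19.4 19.8]
130 144 [552.6 234.6 148.3] [554.7 236.3] [22.4 13.7]
168 74 [552.6 239.4 172.6] [552.8 241.4] [23.2 18.1]
```

View pics/s7c.png

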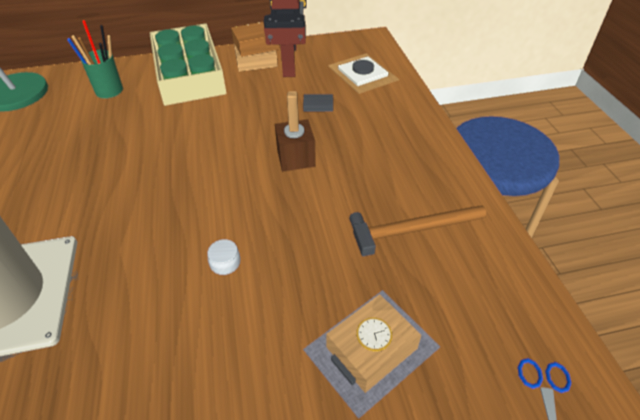

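The pusher stands upright in the stand at (293,115), with its collar down. The clock is seated at (374,333), and the tin, hammer and steel block have not moved. Handing in.

```bash
python3 -c "
from workcell import ticket; print(ticket.close_job())"
```

```text
the job is handed in; nothing more can be done
None
```

The clock is pressed home and the pusher is back upright in its stand. I handed the job in at about 24.7 s of the 51 s allowed; no verdict was reported.

- **Press:** I pressed in small steps. The highest force read, at the end of a step, was about 15 N (limit 25 N), with no readings taken during the steps. It then dropped as the balls snapped over.
- **Clock home:** A final press raised the force at the rubber foot's own stiffness while the dial stayed still, so the bezel is on the wood. The last depth check put the dial about 3.2 mm above the wood (3.0 mm is home) and level within 0.005 rad. I didn't measure how well it is centred separately; it looks centred in the picture.
- **Pusher:** It stands released and upright, with its handle top at the starting height and within about 2 mm of the stand's centre. The open gripper is clear above it.
- **Bystanders:** The hammer, tin and steel block look unmoved in the last picture.

The two cameras disagreed by 2–4 mm in position. I averaged them, and corrected the foot's position over the clock from the side view before pressing.

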